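Show the packer which stamp goes in which carton

ROBOT

A 6-joint arm with a two-finger parallel gripper is mounted at the origin on the work surface. World frame = base frame: x ahead of the robot, y to its left, z up, the work surface at z = 0. Lengths are in m, angles in rad, forces in N, time in s.
With the tool pointing down it reaches from about 0.3 to 0.875 m from the base axis. Payload 6.4 kg.
Tool frame: the origin (TCP) lies at the very end of the fingers, on their centre line; the grasp point (between the pads) lies ctrl.hold_point_z behind it (ctrl.hold_point_z is the distance from the TCP to the grasp point, in m); z points along the fingers, y is the direction in which the jaws open and shut (so a half turn about z gives the same grasp; the last joint's range is limited). The gripper opens to 88 mm and grips with 3 to 60 N. Pads are 18 mm wide; open, the fingers measure 123 mm over their backs; the gripper's body (75 mm by 187 mm) begins 45 mm behind the grasp point.
Start: joints at [-1.496, 0.181, 1.607, -0, 1.354, -0.206], TCP at [0.159, -0.552, 0.239] pointing down, gripper open.
Joint ranges: [-2.99, 2.99], [-0.89, 2.07], [0.3, 2.58], [-1.14, 4.28], [0, 2.63], [-3.12, 3.12]. Speed limits (rad/s): [2.57, 2.57, 3.01, 3.14, 3.14, 3.14].

INTERFACE

Orientations are given as [roll, pitch, yaw] about the fixed x, y, z axes, in that order (R = Rz(yaw) Ry(pitch) Rx(roll)).
In Python, from bench import ctrl, cams, finder gives the robot as it stands.
- The arm moves only by the shell command python3 -m pendant 'ROWS' [OPENING] [FORCE]. ROWS is JSON, a list of rows, each a list of 2 entries, a list of its own where there are three numbers: the shift along the world's x, y, z in mm, then the turn about the world's z in degrees. A call has 1 to 10 rows; each row shifts and turns the pose as measured when the row begins; what a row does not reach is not made up. A row lasts 1/8 s, in which the tool goes at most 62.5 mm and 10.7 degrees, less where a joint would pass 70% of its speed; a pose out of reach is approached as far as the arm can. A call is refused whole if a number of a shift passes 62.5 or a number of a turn 10.7, either way. A call with a gripper value outside its range is refused whole. OPENING is the opening, from -1 (shut) to 1 (fully open), set as the call begins (- or left out, the last holds). The fingers move at their own pace and stop on an object; FORCE is the grip in N (left out, the last holds). Time passes only in rows, so rows that do not move let the fingers close. It gives the time, the measured TCP pose, the force and the opening at its end, in the units of the state.
- ctrl.read_state(): the state, without advancing time (a new reading comes with each control period).
- cams.grab_frame(name): name is "scene" or "top" or "wrist"; returns (picture, depth): 420x560x3 uint8, red, green, blue; 420x560 float32, m along the optical axis (not along the pixel's ray), 0 where there is no reading.
- cams.get_calibration(name): a dict with "fovy" (degrees; the focal length in pixels is half the picture's height over the tangent of half this angle, whatever the lens; pixels are square), "cx", "cy" (the principal point, pixels), "R" (3x3) and "t" (3): a world point X has camera coordinates R X + t; the wrist camera has in their place "hand_eye" (4x4, takes a point from camera to tool coordinates, whose origin is the TCP and whose axes are the flange's). Camera axes: x right, y down, z forward; pixel columns grow to the right and rows downward; lengths in m; the calibration is good to about 2 mm. A picture is of the moment at which its call begins: read the wrist's pose just before it. get_calibration takes no time and is no camera call.
- ctrl.finish_job(): hands the job in, once; it reports no verdict.
Trained networks look in the newest picture that a camera, given by its name, has taken for a name from the list of things; names that differ only in an ending like _2 or _b are one class to them, and where a whole thing is asked for, a point or a joint stands for the part that bears it (a point fixed in the world has none). Each returns a list of dicts, best first, with "p" (0 to 1); they miss things now and then, are a little off and sometimes report something else, mostly with a low value. They report only what shows in the picture. A call takes as long as a camera call. They do not tell look-alikes from the thing itself.
- finder.recognise(camera, thing): "centre" ([x, y, z] in m, in world coordinates, good to about 4 mm: the middle of the surface that is visible of it).
- finder.cut_out(camera, thing): "mask" (420x560 bool, what is visible of it).
- finder.landmark_of(camera, thing): "centre" ([x, y, z] in m, in world coordinates, good to about 4 mm: a listed point, or the origin of a listed thing).
The state is a dict: "t": time; "q": joint angles; "joint_vel": joint speeds; "tau": joint torques, N m; "tcp_pos": TCP position; "eef_rot": TCP orientation; "ft_force": force on the tool from outside, world axes, zero at the start; "ft_torque": the same for the moment, N m; "opening": finger opening in m.
Only numpy, scipy, OpenCV 4.12 (cv2) and the standard library are available. Lean on these libraries where they do the work, as an engineer would, in place of code of your own. Each camera call takes 0.05 s, during which the arm holds its last target.

TASK

Ring for the packer by pushing the bell button fully down and letting it up again, then show what to pack: point down at the square-headed steel stamp, fingertips a finger's width or two straight above its head, for about two seconds. Then point down in the same way at the middle of the mouth of the smaller open cardboard carton, and finish staying there, still pointing. Touch nothing but the bell, and do not dip the fingers over the other stamps or the other carton on the way.

Things in the scene. Friction and masses are not known exactly. Their poses are not given: they have to be found in the camera images.
- bell (a joint): travel of the bell's push button, m: 0 is up, 0.006 is fully down; a spring returns it and fully down takes about 5 N
- bell_top (a point): centre of the top of the bell's round white push button, 40 mm in diameter, in a low grey housing fixed to the bench; it is pushed straight down
- square_stamp: solid steel hand stamp of about 0.35 kg standing on end, head up: round shank 28 to 36 mm in diameter with a flat head, 56 mm high in all; its head seen from above is a square of 40 mm. Loose. Origin: centre of its underside; z up. The top of the head is 56 mm above the origin.
- round_stamp: solid steel hand stamp of about 0.35 kg standing on end, head up: round shank 28 to 36 mm in diameter with a flat head, 56 mm high in all; its head seen from above is a disc 46 mm in diameter. Loose. Origin: centre of its underside; z up. The top of the head is 56 mm above the origin.
- bar_stamp: solid steel hand stamp of about 0.35 kg standing on end, head up: round shank 28 to 36 mm in diameter with a flat head, 56 mm high in all; its head seen from above is a narrow bar of 54 by 16 mm. Loose. Origin: centre of its underside; z up. The top of the head is 56 mm above the origin.
- small_carton: open-topped box of plain cardboard, 120 mm (its x) by 140 mm (its y) and 50 mm high, walls 4 mm, empty, fixed to the bench; the smaller of the two. Origin: centre of its underside; z up. The mouth is level, 50 mm above the origin.
- large_carton: open-topped box of plain cardboard, 150 mm (its x) by 200 mm (its y) and 50 mm high, walls 4 mm, empty, fixed to the bench; the larger of the two. Origin: centre of its underside; z up. The mouth is level, 50 mm above the origin.
- jar: loose closed amber glass jar, 44 mm in diameter and 62 mm high, standing among the stamps; origin: centre of its underside
- tin: loose flat aluminium tin, 60 mm in diameter and 35 mm high; origin: centre of its underside
- awl: loose pointed hand tool with a handle lying on the bench, 170 mm long; leave alone
Things that resemble listed ones, but are neither listed nor needed, are in the scene too. Leave any blue or green look-alike of the small_carton alone. What is shaped like the bar_stamp but turquoise is not meant.

How it is judged:
By the outcome, as a careful person would: the job done as asked, in the order asked, and still so for the second after the job is handed in, with the robot touching nothing.
It also fails if it takes over 51 s, if anything falls off the work surface, if the arm or the gripper's body presses on something with over 40 N, if the wrist force passes 120 N, or if a joint passes its speed limit or range.

## Working session

There is one attempt and no reset: what is moved stays moved. The work goes in short steps, Python scripts to look and compute and a shell command to move; the robot and the scene stay as the last step left them, time stands still between calls to the robot, and variables do not carry over. Pictures are saved under pics/ and viewed, and the job is handed in when it is done.

```bash
mkdir -p pics
python3 - <<'E'
from bench import ctrl,cams,finder
import cv2
s=ctrl.read_state();print(s)
for n in("top","scene"):
    p,d=cams.grab_frame(n);cv2.imwrite(f"pics/{n}0.png",p[:,:,::-1])
    for th in ["bell_top","square_stamp","small_carton","large_carton","round_stamp","bar_stamp"]:
        print(n,th,[(round(r["p"],2),[round(float(v),3) for v in r["centre"]]) for r in finder.landmark_of(n,th)[:4]])
E
```

```text
{'t': 0.0, 'q': array([-1.49631957e+00,  1.81529484e-01,  1.60799766e+00, -1.02082114e-05,
        1.35380344e+00, -2.06278558e-01]), 'joint_vel': array([ 0.00132411,  0.00040454,  0.00083048, -0.00067303, -0.00037324,
        0.00026339]), 'tau': array([ 1.03289582e-03, -4.33878207e+01, -3.41845071e+01,  7.01695634e-02,
        3.86599638e-02, -1.46035168e-04]), 'tcp_pos': array([ 0.15930675, -0.55193369,  0.23782164]), 'eef_rot': array([-3.13988952e+00, -3.46207583e-04,  2.80757231e-01]), 'ft_force': array([-0.4947601 , -0.43773799,  0.24186624]), 'ft_torque': array([-0.00960516,  0.00707529, -0.00424922]), 'opening': 0.08809656106857042}
top bell_top [(0.82, [0.518, -0.342, 0.022])]
top square_stamp [(0.85, [0.453, 0.129, -0.002])]
top small_carton [(0.94, [0.255, 0.277, -0.002]), (0.92, [0.311, -0.252, 0.004]), (0.89, [0.633, -0.075, -0.0])]
top large_carton [(0.8, [0.669, 0.205, 0.001]), (0.17, [0.448, 0.23, 0.002])]
top round_stamp [(0.62, [0.482, 0.056, -0.002])]
top bar_stamp [(0.64, [0.48, -0.062, -0.001]), (0.55, [0.393, -0.004, -0.002])]
scene bell_top [(0.8, [0.519, -0.345, 0.021])]
scene square_stamp [(0.97, [0.451, 0.129, 0.001])]
scene small_carton [(0.76, [0.634, -0.075, 0.002]), (0.63, [0.252, 0.281, 0.001]), (0.59, [0.312, -0.249, 0.003])]
scene large_carton [(0.79, [0.67, 0.204, -0.003])]
scene round_stamp [(0.87, [0.484, 0.053, -0.001])]
scene bar_stamp [(0.68, [0.396, -0.005, -0.001]), (0.58, [0.477, -0.062, 0.003])]
```

View pics/top0.png

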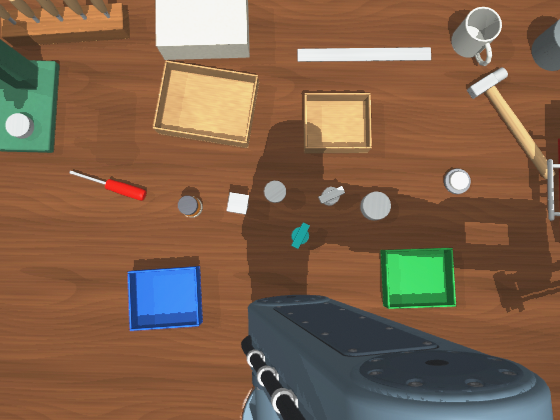

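View pics/scene0.png

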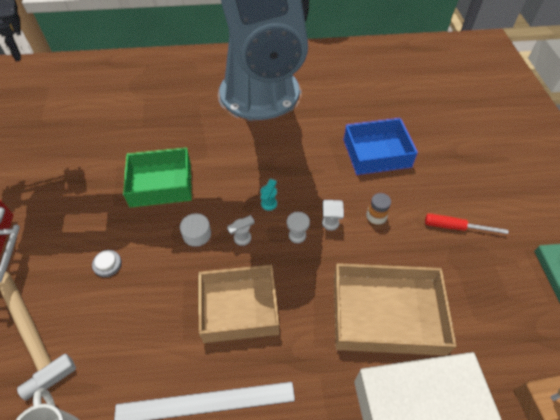

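The top view shows the bell at (457,181), with a white button in a grey housing. The white disc at (17,125) sits on a green machine, so it isn't the bell. Stamp candidates are square (237,202), round (275,191), bar (331,195) and the turquoise look-alike (300,235). The white square head at (237,202) fits. The carton candidates are plain cardboard (337,121), blue (165,297), green (418,278) and the larger cardboard one (205,102). The one at (337,121) fits. I'll refine these positions with depth and confirm in an enlarged crop.

```bash
cat > h.py <<'E'
import numpy as np
from bench import cams
def world(name,d):
    c=cams.get_calibration(name);f=210/np.tan(np.radians(c["fovy"])/2)
    v,u=np.mgrid[0:420,0:560]
    P=np.stack([(u-c["cx"])/f*d,(v-c["cy"])/f*d,d],-1)
    return (P-np.array(c["t"]))@np.array(c["R"])
E
python3 - <<'E'
from bench import ctrl,cams,finder
import cv2,numpy as np
from h import world
tiles=[]
for n in("top","scene"):
    p,d=cams.grab_frame(n);W=world(n,d)
    for th,zr,xy in [("bell_top",(.012,.05),(.518,-.343)),("square_stamp",(.05,.064),(.452,.129)),("round_stamp",(.05,.064),(.483,.055)),("small_carton",(.044,.058),(.633,-.075)),("large_carton",(.044,.058),(.669,.205))]:
        r=.035 if "carton" not in th else (.1 if "small" in th else .135)
        m=(np.hypot(W[...,0]-xy[0],W[...,1]-xy[1])<r)&(W[...,2]>zr[0])&(W[...,2]<zr[1])&(d>0)
        Q=W[m]
        if len(Q): print(n,th,len(Q),"med",Q.mean(0).round(4),"mid",((Q.min(0)+Q.max(0))/2).round(4),"ext",np.ptp(Q,axis=0).round(3),"rect",[np.round(a,3) for a in cv2.minAreaRect(Q[:,:2].astype(np.float32)*1000)],"zmax",Q[:,2].max().round(4))
    for (th,(a,b)) in ({"bell":(457,181),"sq":(237,202),"car":(337,121)} if n=="top" else {"bell":(107,263),"sq":(333,213),"car":(237,305)}).items():
        w=45;c=p[max(b-w,0):b+w,a-w:a+w];tiles.append(cv2.resize(c,(260,260),interpolation=2))
cv2.imwrite("pics/crop.png",np.vstack([np.hstack(tiles[:3]),np.hstack(tiles[3:])])[:,:,::-1])
E
```

```text
top bell_top 376 med [ 0.5179 -0.3392  0.0193] mid [ 0.5182 -0.3407  0.0192] ext [0.053 0.054 0.014] rect [array([ 518.038, -341.704]), array([51.352, 51.951]), np.float64(23.047)] zmax 0.0265
top square_stamp 380 med [0.4553 0.1306 0.0561] mid [0.4559 0.1307 0.0559] ext [0.043 0.043 0.012] rect [array([455.494, 130.671]), array([40.104, 40.269]), np.float64(82.616)] zmax 0.0618
top round_stamp 380 med [0.4814 0.0543 0.0561] mid [0.4817 0.0549 0.0557] ext [0.045 0.044 0.011] rect [array([481.64 ,  53.977]), array([44.308, 44.199]), np.float64(47.303)] zmax 0.0612
top small_carton 516 med [ 0.6381 -0.0761  0.0495] mid [ 0.6358 -0.0751  0.0491] ext [0.122 0.142 0.01 ] rect [array([635.883, -75.215]), array([120.22 , 140.072]), np.float64(1.278)] zmax 0.0541
top large_carton 972 med [0.6939 0.2097 0.0498] mid [0.6851 0.2065 0.051 ] ext [0.206 0.217 0.014] rect [array([694.494, 203.066]), array([200.808, 201.034]), np.float64(82.238)] zmax 0.0579
scene bell_top 397 med [ 0.5229 -0.3401  0.0192] mid [ 0.5208 -0.3418  0.019 ] ext [0.054 0.054 0.014] rect [array([ 518.793, -341.599]), array([53.211, 50.571]), np.float64(62.495)] zmax 0.0261
scene square_stamp 336 med [0.4579 0.1299 0.0557] mid [0.4577 0.1303 0.0548] ext [0.045 0.043 0.009] rect [array([456.554, 129.813]), array([39.779, 42.021]), np.float64(82.086)] zmax 0.0595
scene round_stamp 349 med [0.4839 0.0534 0.0558] mid [0.4833 0.0534 0.0549] ext [0.045 0.044 0.01 ] rect [array([483.658,  52.995]), array([43.072, 45.107]), np.float64(83.013)] zmax 0.0597
scene small_carton 766 med [ 0.6403 -0.0786  0.0489] mid [ 0.6368 -0.075   0.0488] ext [0.124 0.142 0.01 ] rect [array([636.53 , -74.982]), array([121.247, 139.417]), np.float64(1.467)] zmax 0.0537
scene large_carton 1136 med [0.6768 0.2096 0.049 ] mid [0.6712 0.2053 0.0488] ext [0.174 0.217 0.01 ] rect [array([670.187, 205.617]), array([200.568, 151.959]), np.float64(82.25)] zmax 0.0536
```

View pics/crop.png

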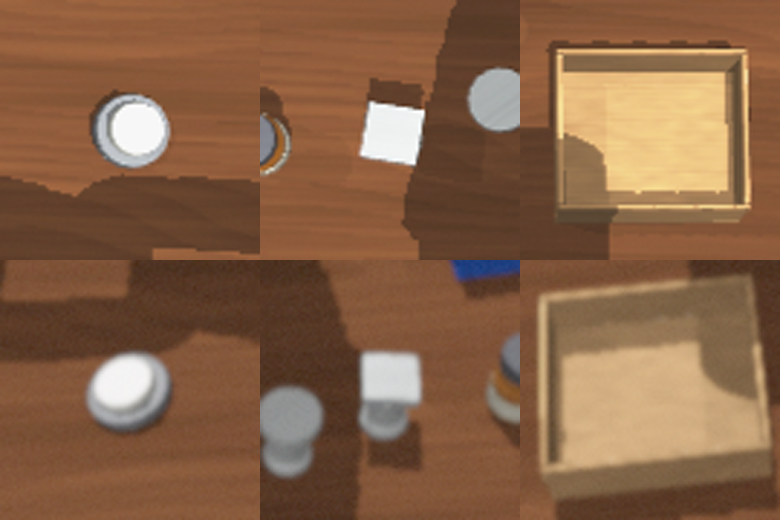

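Both cameras agree. The bell is at (0.518,-0.342), the square head at (0.456,0.130) with its top at 0.056 and a 40 mm side, and the small carton at (0.636,-0.075), 120×140 mm with its mouth at 0.050. The crop shows the white square head on a shank, the plain cardboard carton and the white bell button. Next I'll close the gripper and move high to a point above the bell.

```bash
python3 -m pendant '[[[45,26,0],0],[[45,26,0],0],[[45,26,0],0],[[45,26,0],0],[[45,26,0],0],[[45,26,0],0],[[45,26,0],0],[[30,18,0],0],[[0,0,0],0]]' -1 20
python3 - <<'E'
from bench import ctrl,cams
from h import world
import numpy as np
print(ctrl.hold_point_z)
p,d=cams.grab_frame("scene");W=world("scene",d)
s=ctrl.read_state();print(s["t"],s["tcp_pos"],s["opening"],s["ft_force"])
for r in (.025,):
  m=(np.hypot(W[...,0]-.518,W[...,1]+.342)<r)&(d>0)&(W[...,2]<.04)
  Q=W[m];h,e=np.histogram(Q[:,2],np.arange(0,.04,.002));print(h,e.round(3))
E
```

```text
t: 1.92
tcp_pos: [0.5135, -0.3457, 0.2395]
eef_rot: [3.138, -0.001, 0.278]
ft_force: [-0.2, 0.5, 0.6]
opening: 0.0009
0.0187
1.975 [ 0.5124447  -0.34646432  0.23943592] 0.0006036702068721062 [-0.05468542  0.26628282  0.18069119]
[  0   0   0   0   9  54  58  16  10  31 120 110  13   0   0   0   0   0
   0] [0.    0.002 0.004 0.006 0.008 0.01  0.012 0.014 0.016 0.018 0.02  0.022
 0.024 0.026 0.028 0.03  0.032 0.034 0.036 0.038]
```

```bash
python3 -m pendant '[[[5,4,-50],0],[[0,0,-50],0],[[0,0,-50],0],[[0,0,-45],0],[[0,0,0],0],[[0,0,0],0]]' -1
python3 - <<'E'
from bench import ctrl
s=ctrl.read_state();print(s["t"],s["tcp_pos"],s["opening"],s["ft_force"])
E
```

```text
t: 2.72
tcp_pos: [0.5127, -0.3493, 0.0436]
eef_rot: [3.132, -0.001, 0.269]
ft_force: [0.2, -0.6, 0.4]
opening: 0.0007
2.725 [ 0.51267282 -0.34925184  0.04363949] 0.0006780856338570711 [ 0.22225957 -0.61999821  0.38400243]
```

```bash
python3 -m pendant '[[[5,7,-5],0],[[0,0,0],0],[[0,0,0],0]]' -1
python3 - <<'E'
from bench import ctrl,cams
import cv2
p,d=cams.grab_frame("scene");cv2.imwrite("pics/b1.png",cv2.resize(p[200:330,30:200],None,fx=4,fy=4)[:,:,::-1])
s=ctrl.read_state();print(s["t"],s["tcp_pos"],s["ft_force"])
E
```

```text
t: 3.1
tcp_pos: [0.5203, -0.3444, 0.0438]
eef_rot: [3.125, -0.005, 0.269]
ft_force: [-0.0, -1.1, -0.3]
opening: 0.0009
3.15 [ 0.5203366  -0.34437663  0.04377442] [ 0.12738274 -0.21879879  0.62386087]
```

View pics/b1.png

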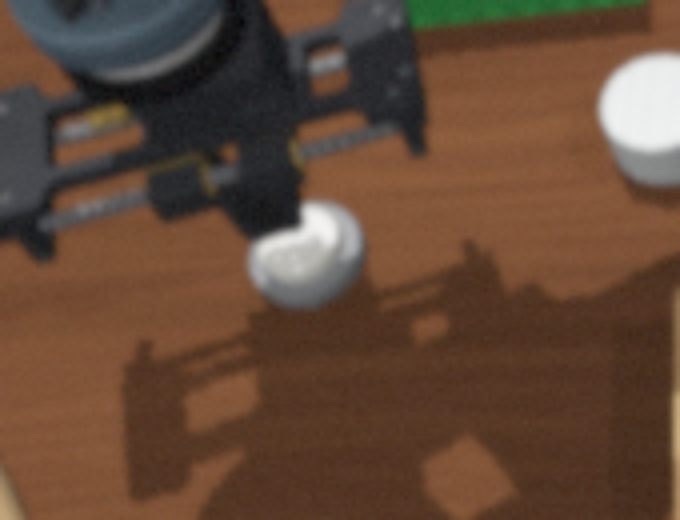

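The fingertip is just above the button (crop ~(280,225)), and no force is registered. Now pressing.

```bash
python3 -m pendant '[[[-2,2,-14],0],[[0,0,-10],0],[[0,0,0],0]]' -1
```

```text
t: 3.52
tcp_pos: [0.5185, -0.3424, 0.0187]
eef_rot: [3.124, -0.006, 0.269]
ft_force: [0.5, 0.5, 3.4]
opening: 0.0005
```

```bash
python3 -m pendant '[[[0,0,-4],0],[[0,0,-2],0]]' -1
```

```text
t: 3.78
tcp_pos: [0.5188, -0.3425, 0.0161]
eef_rot: [3.125, -0.005, 0.27]
ft_force: [-10.6, 7.5, 26.6]
opening: 0.0006
```

The button is bottomed: 26.6 N against the 5 N needed, at z = 0.016. Next I'll let it up, rise and check it.

```bash
python3 -m pendant '[[[0,0,10],0],[[0,0,40],0],[[0,0,50],0],[[0,0,50],0],[[0,0,40],0],[[0,0,0],0]]' -1
python3 - <<'E'
from bench import ctrl,cams
from h import world
import numpy as np
p,d=cams.grab_frame("scene");W=world("scene",d)
m=(np.hypot(W[...,0]-.518,W[...,1]+.342)<.012)&(d>0)&(W[...,2]<.04);print("bell z",np.median(W[m][:,2]))
s=ctrl.read_state();print(s["t"],s["tcp_pos"],s["ft_force"])
E
```

```text
t: 4.53
tcp_pos: [0.5174, -0.3417, 0.211]
eef_rot: [3.126, -0.004, 0.269]
ft_force: [0.1, -0.4, 0.2]
opening: 0.0006
bell z 0.02195360898791129
4.575 [ 0.5164865  -0.34081139  0.20860653] [-0.01915164  0.31912434 -0.01732826]
```

The button is back up at 0.022. I'll travel high to a point over the square stamp: dx -60, dy +471.

```bash
python3 -m pendant '[[[-5,40,0],0],[[-6,50,0],0],[[-6,50,0],0],[[-6,50,0],0],[[-6,50,0],0],[[-6,50,0],0],[[-6,50,0],0],[[-6,50,0],0],[[-6,50,0],0],[[-4,30,0],0]]' -1; python3 -m pendant '[[[0,0,0],0],[[0,0,0],0]]' -1
```

```text
t: 5.82
tcp_pos: [0.4448, 0.1437, 0.188]
eef_rot: [-3.136, 0.023, 0.263]
ft_force: [0.1, 0.5, -0.7]
opening: 0.0002
t: 6.08
tcp_pos: [0.4425, 0.1447, 0.185]
eef_rot: [-3.135, 0.029, 0.267]
ft_force: [-0.9, -1.1, 0.7]
opening: 0.0006
```

```bash
python3 -m pendant '[[[13,-15,0],0],[[0,0,0],0],[[0,0,-30],0],[[0,0,-30],0],[[0,0,0],0]]' -1
```

```text
t: 6.7
tcp_pos: [0.4586, 0.1232, 0.1238]
eef_rot: [-3.136, 0.028, 0.258]
ft_force: [-0.7, -0.3, 0.8]
opening: 0.0007
```

```bash
python3 -m pendant '[[[-2,7,-20],0],[[0,0,-20],0],[[0,0,0],0],[[0,0,0],0]]' -1
```

```text
t: 7.2
tcp_pos: [0.4609, 0.1287, 0.0882]
eef_rot: [-3.138, 0.021, 0.254]
ft_force: [0.4, -0.2, -0.6]
opening: 0.0006
```

```bash
python3 -m pendant '[[[-5,1,-7],0],[[0,0,0],0]]' -1
python3 - <<'E'
from bench import ctrl,cams
import cv2
p,d=cams.grab_frame("scene");cv2.imwrite("pics/s1.png",cv2.resize(p[140:270,250:420],None,fx=4,fy=4)[:,:,::-1])
s=ctrl.read_state();print(s["t"],s["tcp_pos"],s["eef_rot"])
E
```

```text
t: 7.45
tcp_pos: [0.4567, 0.1296, 0.0825]
eef_rot: [-3.138, 0.019, 0.254]
ft_force: [-0.3, -0.2, -0.9]
opening: 0.0004
7.5 [0.45736902 0.12957541 0.08287884] [-3.13855801  0.01741479  0.25392818]
```

View pics/s1.png

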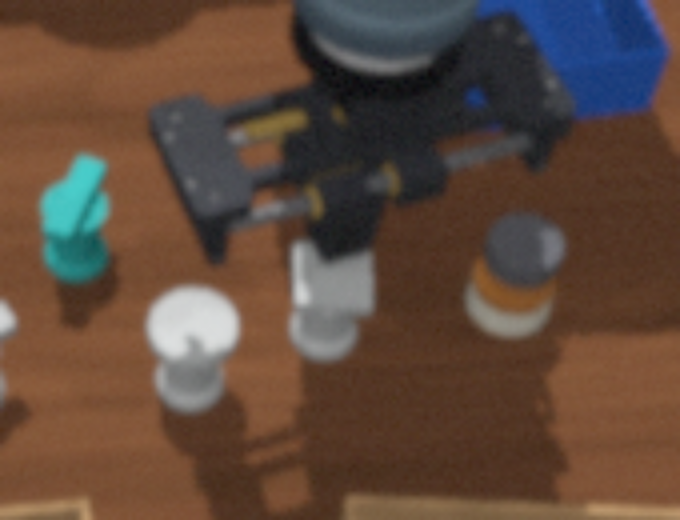

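The fingertips (crop ~(345,245)) are right above the square head with a gap of about 27 mm, and the stamp hasn't moved. Holding here for about 2.2 s.

```bash
python3 -m pendant '[[[0,0,0],0],[[0,0,0],0],[[0,0,0],0],[[0,0,0],0],[[0,0,0],0],[[0,0,0],0],[[0,0,0],0],[[0,0,0],0],[[0,0,0],0]]' -1; python3 -m pendant '[[[0,0,0],0],[[0,0,0],0],[[0,0,0],0],[[0,0,0],0],[[0,0,0],0],[[0,0,0],0],[[0,0,0],0],[[0,0,0],0],[[0,0,0],0]]' -1
```

```text
t: 8.62
tcp_pos: [0.4577, 0.1296, 0.0833]
eef_rot: [-3.139, 0.017, 0.254]
ft_force: [-0.3, 0.0, -0.5]
opening: 0.0003
t: 9.75
tcp_pos: [0.4577, 0.1297, 0.0833]
eef_rot: [-3.139, 0.017, 0.254]
ft_force: [-0.7, 0.1, 1.2]
opening: 0.0004
```

Held steady. Now up, across to the carton and down.

```bash
python3 -m pendant '[[[0,0,40],0],[[0,0,45],0],[[0,0,35],0],[[0,0,0],0]]' -1;  python3 -m pendant '[[[30,-34,0],0],[[40,-46,0],0],[[40,-46,0],0],[[40,-46,0],0],[[26,-30,0],0],[[0,0,0],0],[[0,0,0],0]]' -1
```

```text
t: 10.25
tcp_pos: [0.4564, 0.1295, 0.206]
eef_rot: [-3.138, 0.019, 0.254]
ft_force: [0.2, -0.2, -0.4]
opening: 0.0003
t: 11.12
tcp_pos: [0.6318, -0.0774, 0.195]
eef_rot: [-3.131, 0.029, 0.256]
ft_force: [-1.2, -0.2, 0.2]
opening: 0.0003
```

```bash
python3 -m pendant '[[[4,2,-35],0],[[0,0,-40],0],[[0,0,-30],0],[[0,0,0],0],[[0,0,0],0]]' -1
```

```text
t: 11.75
tcp_pos: [0.6325, -0.0688, 0.088]
eef_rot: [-3.13, 0.03, 0.263]
ft_force: [1.4, -0.5, 0.9]
opening: 0.0004
```

```bash
python3 -m pendant '[[[4,-6,-11],0],[[0,0,0],0],[[0,0,0],0]]' -1
```

```text
t: 12.12
tcp_pos: [0.6386, -0.0754, 0.0798]
eef_rot: [-3.132, 0.026, 0.263]
ft_force: [0.3, -0.1, 0.2]
opening: 0.0004
```

```bash
python3 -m pendant '[[[-2,0,-4],0],[[0,0,0],0],[[0,0,0],0],[[0,0,0],0],[[0,0,0],0],[[0,0,0],0],[[0,0,0],0],[[0,0,0],0],[[0,0,0],0],[[0,0,0],0]]' -1; python3 -m pendant '[[[0,0,0],0],[[0,0,0],0],[[0,0,0],0],[[0,0,0],0],[[0,0,0],0],[[0,0,0],0],[[0,0,0],0],[[0,0,0],0]]' -1
python3 - <<'E'
from bench import ctrl,cams,finder
import cv2
p,d=cams.grab_frame("scene");cv2.imwrite("pics/c1.png",p[:,:,::-1])
s=ctrl.read_state();print(s["t"],s["tcp_pos"],s["eef_rot"],abs(s["joint_vel"]).max())
for th in ["square_stamp","round_stamp","bar_stamp","bell_top"]: print(th,[(r["p"],r["centre"]) for r in finder.landmark_of("scene",th)[:2]])
E
```

```text
t: 13.38
tcp_pos: [0.6369, -0.0756, 0.0763]
eef_rot: [-3.133, 0.025, 0.263]
ft_force: [0.3, -0.2, -0.4]
opening: 0.0006
t: 14.38
tcp_pos: [0.6368, -0.0756, 0.0762]
eef_rot: [-3.133, 0.025, 0.263]
ft_force: [0.3, -0.0, -0.3]
opening: 0.0004
14.425 [ 0.63687509 -0.07564586  0.07624586] [-3.13298351  0.02463022  0.26289815] 0.0019345045332886592
square_stamp [(0.81, [0.4538, 0.1272, 0.0006])]
round_stamp [(0.92, [0.4824, 0.0538, 0.0023])]
bar_stamp [(0.61, [0.3956, -0.0058, 0.0018])]
bell_top [(0.61, [0.518, -0.3434, 0.0176])]
```

View pics/c1.png

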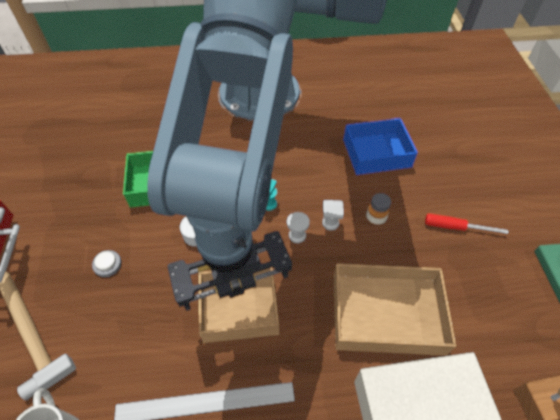

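The fingers (~(235,290)) are 26 mm above the middle of the small carton's mouth and still. The stamps in view haven't moved, and the bell is up. Handing in.

```bash
python3 -c "
from bench import ctrl
print(ctrl.finish_job())"
```

```text
the job is handed in; nothing more can be done
None
```

I rang the bell, pointed at the square-headed stamp, then pointed at the small cardboard carton, and handed the job in there at about 14.4 s.

- **Bell:** the closed fingers pushed the button to the bottom (26.6 N at z = 0.016). After I let go, depth showed it back up at 0.022.
- **Square stamp:** I held about 27 mm above its head and within 2 mm of its centre, for over 2.2 s.
- **Small carton:** the fingers finished about 26 mm above the mouth and within 1 mm of its middle. The arm was still, with no contact force.

**Last checks:** the square and round stamps were where they started, to within the detector's error. The bar stamp was hidden behind the arm in the last picture, so the detector found only its turquoise look-alike. The arm passed over the bar stamp at about z = 0.2, well clear of it. The bell detector gave a height of 0.018 at the end, which is lower than the 0.022 from depth but within its 4 mm error. The tool was tilted about 1.5° from vertical at the end.

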